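# Function-test a beam gas detector with a gas test cell

### The job

Put the gas detector in inhibit by turning the red selector on the control unit clockwise to its stop, so that the test cannot trip the shut-off. Then take the yellow-capped test cell out of the foam case, touching it with the gripper only on its two frosted sides (never the clear windows or the cap), and finish while still holding it still and upright about midway between the two detector heads, so that the beam from lens to lens goes squarely through the middle of its clear windows. Do not touch the detector, and leave the other cells, the gauge and the spanner where they are.

Things in the scene. Friction and masses are not known exactly. Their poses are not given: they have to be found in the camera images.
- inhibit_switch (a joint): Angle of the red bar-shaped selector on the control unit, rad: 0 = normal, grows clockwise seen from above, 1.047 (60 degrees) = inhibit, at its stop. It starts within 0 to 0.12, turns with light friction (0.05 N m) and stays where it is left.
- switch_grip (a point): Middle of the selector's red bar, on its vertical turning axis. The bar is 36 mm long along this point's x axis, 11 mm thick along y and 24 mm high (12 mm above and below this point), with a white pointer line on top at its +x end; under it is a black disc of 40 mm diameter, its top 11 mm below this point. The axes turn with the bar; z is up.
- control_unit: Control unit fixed to the bench: cream box with dark top, 160 (x) x 130 (y) x 52 mm high, origin: centre of its underside. The selector axis stands 28 mm to -x of the centre, the middle of its bar 70 mm above the bench; at joint 0 the bar's pointer end is 30 degrees to the left (+y) of the unit's x axis, at 1.047 it is 30 degrees to the right.
- case: Open black hard case fixed to the bench, 280 (x) x 210 (y) mm, rim 67 mm high; origin: centre of its underside. Dark foam, top 66 mm above the bench, has three slots at x = -64, 0, +64 mm, y = -30 mm, each 32 (x) x 42 (y) mm, 34 mm deep (floor 32 mm above the bench), each holding one cell. The open lid leans outward on the +y side from y = 102 mm, its top about 225 mm above the bench.
- test_cell: The yellow-capped sealed gas test cell (wanted): 30 (x) x 40 (y) x 94 mm tall, about 130 g (varies), upright in one of the three slots with 34 mm of it below the foam top; origin: centre of its underside, z along its height. Frosted white sides face +y and -y (40 mm apart: grip across y); clear windows face +x and -x. Half a turn about z makes no difference.
- test_cell_frosted: The two frosted side plates of the wanted cell (part of it, same origin and axes as the cell): faces at y = +20 and -20 mm, 30 mm wide, from 0 to 82 mm above the cell's underside.
- test_cell_windows: The two clear windows of the wanted cell, each edged with a thin black seal line (same origin and axes as the cell), at x = +14.7 and -14.7 mm, 31 mm wide, 0 to 82 mm above its underside. Not to be touched by the gripper.
- test_cell_cap: The yellow cap of the wanted cell (same origin and axes as the cell): 28 x 36 mm, from 82 to 94 mm above its underside. Not to be touched by the gripper.
- window_mid (a point): Centre of the wanted cell, 41 mm above its underside, midway between the windows: the beam should pass here. Axes as the cell's.
- detector: Beam gas detector fixed to the bench: two grey horizontal cylindrical heads (62 mm diameter) on posts face each other along its y axis, 158 mm clear between their faces; they reach 182 mm either side of the middle (cables 205 mm), top 171 mm above the bench. Under them an aluminium rail 50 x 370 mm, top 27 mm above the bench. Origin: centre of its underside. Nothing may touch it.
- beam_mid (a point): Point on the beam axis midway between the two lenses, 140 mm above the bench; the beam (16 mm across) runs along this point's y axis. Axes as the detector's.
- blue_cell: Bystander: cell of the same shape with a blue cap, in another slot of the case; origin as the wanted cell's.
- white_cell: Bystander: cell of the same shape with a white cap, in another slot of the case; origin as the wanted cell's.
- gauge: Bystander: loose pressure gauge lying on its back, 64 mm diameter, 29 mm high, brass stem reaching 60 mm to its -y; origin at the centre of its underside.
- spanner: Bystander: loose steel spanner 160 mm long lying along its x axis; origin at its middle on the bench.

How it is judged:
By the outcome, as a careful person would: the job done as asked, in the order asked, and still so for the second after the job is handed in, while the arm keeps its last pose, push and grip.
It also fails if it takes over 54 s, if anything falls off the work surface, if the arm or the gripper's body presses on something with over 40 N, if the wrist force passes 120 N, or if a joint passes its speed limit or range.

### The arm

A 7-joint arm with a two-finger parallel gripper is mounted at the origin on the work surface. World frame = base frame: x ahead of the robot, y to its left, z up, the work surface at z = 0. Lengths are in m, angles in rad, forces in N, time in s.
With the tool pointing down it reaches from about 0.35 to 0.9 m from the base axis. Payload 8.1 kg.
Tool frame: the origin (TCP) lies at the very end of the fingers, on their centre line; the grasp point (between the pads) lies 19 mm behind it (arm.grip_depth is the distance from the TCP to the grasp point, in m); x points along the fingers, z is the direction in which the jaws open and shut, and the axes are right-handed (so a half turn about x gives the same grasp; the last joint's range is limited). The gripper opens to 92 mm and grips with 3 to 60 N. Pads are 19 mm wide; open, the fingers measure 130 mm over their backs; the gripper's body (75 mm by 190 mm) begins 47 mm behind the grasp point.
Start: joints at [-1.445, 0.434, 0.025, 1.573, -0.012, 1.134, -0.075], TCP at [0.142, 0.609, 0.227] pointing down, gripper open.
Joint ranges: [-2.62, 2.62], [-0.44, 2.09], [-1.27, 1.32], [0.08, 2.57], [-1.32, 4.46], [0.12, 2], [-2.74, 2.74]. Speed limits (rad/s): [2.22, 2.22, 3.01, 3.01, 3.14, 3.14, 3.14].

### API

Orientations are given as a rotation vector (axis times angle).
In Python, from cell import status, cams, arm gives the robot as it stands. The module is installed in compiled form; this text tells all that it offers.
- The arm moves only by the tool step_arm, never from a script. Its argument "rows" is a list of rows, each a list of 7 numbers: the gripper command: -1 is fully open, 1 is shut, values between are in proportion, then the shift along the tool's x, y, z as a fraction of full scale, then the turn, a rotation vector about the tool's x, y, z as a fraction of full scale. In form: [[grip, x, y, z, rx, ry, rz], ...]. A call has 1 to 12 rows; each row is the pose to reach, as a shift and turn from the pose commanded when the call began, along the tool's axes at that moment; what a row does not reach only later rows make up. Full scale, the value 1, is 80 cm for a shift and 60 degrees for a turn. A row lasts 1/12 s, in which the tool goes at most 41.7 mm and 7.16 degrees, less where a joint would pass 70% of its speed; a pose out of reach is approached as far as the arm can. A call with a number of a shift or a turn outside -1 to 1 is refused whole. A call with a gripper value outside its range is refused whole. The fingers move at their own pace and stop on an object; "newtons" is the grip in N (left out, the last holds). Time passes only in rows, so rows that repeat a pose let the fingers close. It gives the time, the measured TCP pose, the force and the opening at its end, in the units of the state.
- status.observe(): the state, without advancing time (a new reading comes with each control period).
- cams.get_image(name): name is "scene" or "side" or "wrist"; returns a dict with "pixels" (400x640x3 uint8, red, green, blue), "range_z" (400x640 float32, m along the optical axis (not along the pixel's ray), 0 where there is no reading), "camera_matrix" (3x3 intrinsics, pixels), "eye" and "attitude" of the camera in the world; the wrist camera has in their place "tool_from_camera" (4x4, takes a point from camera to tool coordinates, whose origin is the TCP and whose axes are the tool frame's). Camera axes: x right, y down, z forward; pixel columns grow to the right and rows downward; lengths in m; the calibration is good to about 2 mm. The wrist camera is an equidistant fisheye: a pixel r from the principal point sees the ray r / f radians off the axis. A picture is of the moment at which its call begins: read the wrist's pose just before it.
- arm.sign_off(): hands the job in, once; it reports no verdict.
The state is a dict: "clock": time; "joints": joint angles; "dq": joint speeds; "joint_efforts": joint torques, N m; "position": TCP position; "ee_rot": TCP orientation; "force": force on the tool from outside, world axes, zero at the start; "ft_torque": the same for the moment, N m; "width": opening from 0.0 (shut) to 1.0 (fully open).
Only numpy, scipy, OpenCV 4.12 (cv2) and the standard library are available. Lean on these libraries where they do the work, as an engineer would, in place of code of your own. Each camera call takes 0.05 s, during which the arm holds its last target.

## Working session

There is one attempt and no reset: what is moved stays moved. The work goes in short steps, Python scripts to look and compute and a tool call to move; the robot and the scene stay as the last step left them, time stands still between calls to the robot, and variables do not carry over. Pictures are saved under pics/ and viewed, and the job is handed in when it is done.

Besides the shell and the picture viewer there is one more tool, called after "Emit:" in YAML: its name, and indented under it one key for each argument. step_arm: Moves the arm, as the interface text tells. Its arguments: {"type":"object","properties":{"rows":{"type":"array","items":{"type":"array","items":{"type":"number"}}},"newtons":{"type":"number"}},"required":["rows"]}

```bash
mkdir -p pics; ls; python3 - <<'E'
from cell import status,cams,arm
import cv2,numpy as np
print(status.observe()); print(arm.grip_depth)
for n in("scene","side","wrist"):
    d=cams.get_image(n); cv2.imwrite(f"pics/{n}0.png",d["pixels"][:,:,::-1]); np.savez(f"{n}0.npz",**d)
    print(n,[ (k,d[k]) for k in d if k not in("pixels","range_z")])
E
```

```text
pics
{'clock': 0.0, 'joints': array([-1.44458604,  0.43520636,  0.02497272,  1.57409031, -0.01161034,
        1.13398273, -0.0750785 ]), 'dq': array([-1.28167488e-03,  4.07805122e-04,  8.47622262e-04, -2.67646491e-05,
        7.65438957e-04,  2.82686631e-03, -6.55667438e-04]), 'joint_efforts': array([ 1.39520571e-04, -6.67866039e+01,  9.85430516e-01, -3.14453351e+01,
       -6.04037731e-02,  4.28115728e-02,  1.69645546e-04]), 'position': array([0.14169947, 0.60820867, 0.22595791]), 'ee_rot': array([-1.04002036,  1.3099559 ,  1.03825323]), 'force': array([-1.1902166 , -0.33731307, -1.33819987]), 'ft_torque': array([-0.02983095, -0.04436753,  0.03444535]), 'width': 1.001504821693226}
0.0188
scene [('camera_matrix', array([[459.89679812,   0.        , 316.00935153],
       [  0.        , 459.89679812, 197.79496477],
       [  0.        ,   0.        ,   1.        ]])), ('eye', array([1.06700807, 0.20064234, 0.90339365])), ('attitude', array([-1.60733756, -2.19458561,  0.64462335]))]
side [('camera_matrix', array([[504.14940421,   0.        , 323.9940731 ],
       [  0.        , 504.14940421, 199.52054993],
       [  0.        ,   0.        ,   1.        ]])), ('eye', array([-0.07675757, -0.76436669,  0.86649514])), ('attitude', array([-2.09759128,  0.71764896, -0.34987538]))]
wrist [('camera_matrix', array([[309.70691629,   0.        , 321.4775549 ],
       [  0.        , 309.70691629, 202.68670401],
       [  0.        ,   0.        ,   1.        ]])), ('tool_from_camera', array([[-3.95752795e-04, -2.64923735e-01,  9.64269287e-01,
        -1.58377639e-01],
       [ 4.01514498e-04, -9.64269327e-01, -2.64923582e-01,
         7.29749872e-02],
       [ 9.99999841e-01,  2.82323851e-04,  4.87983002e-04,
        -7.21111867e-05],
       [ 0.00000000e+00,  0.00000000e+00,  0.00000000e+00,
         1.00000000e+00]]))]
```

View pics/scene0.png

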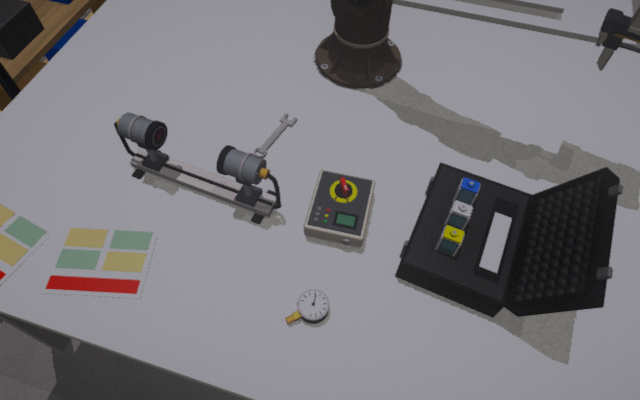

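View pics/side0.png

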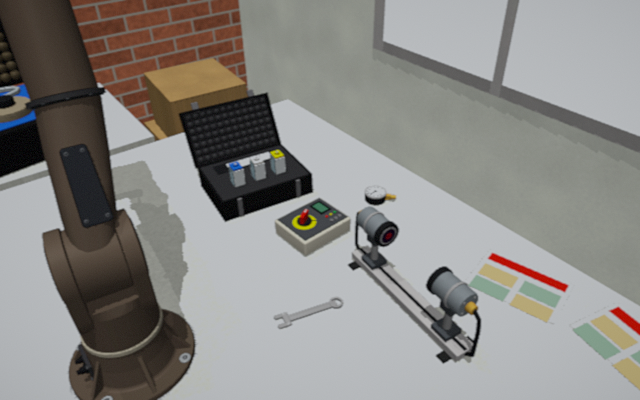

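View pics/wrist0.png

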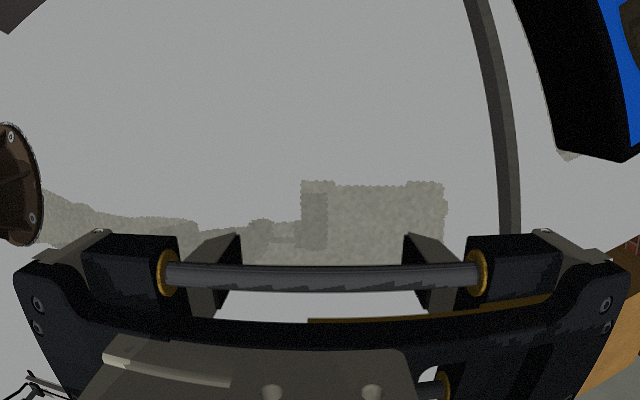

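The scene view shows the detector heads at about (142,130) and (243,166), and the selector at (344,188). The caps are blue (470,187), white (462,210) and yellow (453,236), and the gauge is at (313,305). Next I'll turn these pixels into positions.

```bash
cat > h.py <<'E'
import numpy as np,cv2
from scipy.spatial.transform import Rotation as R
def load(n): 
    d=np.load(n+".npz"); return {k:d[k] for k in d}
def cloud(d):
    K=d["camera_matrix"];z=d["range_z"].astype(float);v,u=np.mgrid[:400,:640]
    p=np.stack([(u-K[0,2])/K[0,0]*z,(v-K[1,2])/K[1,1]*z,z],-1)
    return p@R.from_rotvec(d["attitude"]).as_matrix().T+d["eye"]
def ray(d,u,v,h):
    K=d["camera_matrix"];c=np.array([(u-K[0,2])/K[0,0],(v-K[1,2])/K[1,1],1.])
    w=R.from_rotvec(d["attitude"]).as_matrix()@c
    return d["eye"]+w*(h-d["eye"][2])/w[2]
def colmask(d,name):
    hsv=cv2.cvtColor(d["pixels"],cv2.COLOR_RGB2HSV);H,S,V=[hsv[...,i].astype(int) for i in range(3)]
    if name=="red":return ((H<8)|(H>172))&(S>150)&(V>80)
    if name=="yellow":return (H>22)&(H<36)&(S>150)&(V>90)
    if name=="blue":return (H>105)&(H<125)&(S>150)&(V>80)
E
cat > a.py <<'E'
from h import *
for n in("scene0","side0"):
    d=load(n);P=cloud(d);print(n)
    bench=P[250:,:][(abs(P[250:,:,2])<.02)];print("bench z",np.median(bench[:,2]))
    for c in("red","yellow","blue"):
        m=colmask(d,c).astype(np.uint8)
        k,l,s,ce=cv2.connectedComponentsWithStats(m)
        for i in range(1,k):
            if s[i,4]>25:
                q=P[l==i];print(c,ce[i].round(1),s[i,4],"med",np.median(q,0).round(4),"min",np.percentile(q,3,axis=0).round(3),"max",np.percentile(q,97,axis=0).round(3))
    # region clusters
    v=(P[...,2]>.008)&(P[...,2]<.3)&(d["range_z"]>0)&(P[...,0]>.2)&(P[...,0]<1.1)&(abs(P[...,1])<.8)
    k,l,s,ce=cv2.connectedComponentsWithStats(v.astype(np.uint8))
    for i in range(1,k):
        if s[i,4]>60:
            q=P[l==i];print("clu",ce[i].round(0),s[i],"min",np.percentile(q,1,axis=0).round(3),"max",np.percentile(q,99,axis=0).round(3))
E
python3 a.py
```

```text
scene0
bench z 0.0006130200052989476
red [342.8 182.7] 48 med [0.4962 0.091  0.0816] min [0.486 0.083 0.074] max [0.515 0.1   0.085]
red [ 92.5 284.2] 1143 med [ 0.849  -0.3459  0.0012] min [ 0.821 -0.431 -0.002] max [ 0.878 -0.26   0.004]
yellow [343.  192.3] 257 med [0.5059 0.0977 0.0536] min [0.472 0.066 0.051] max [0.528 0.122 0.058]
yellow [453.3 233.8] 227 med [0.5782 0.3322 0.1218] min [0.562 0.316 0.118] max [0.589 0.349 0.127]
blue [68.7 34. ] 243 med [-0.2896 -1.3998 -0.4611] min [-0.403 -1.42  -0.467] max [-0.197 -1.381 -0.454]
blue [470.  184.8] 178 med [0.4527 0.3489 0.1219] min [0.435 0.334 0.117] max [0.463 0.366 0.128]
clu [201. 167.] [ 115  112  167  105 6337] min [ 0.515 -0.429  0.01 ] max [ 0.589 -0.034  0.171]
clu [515. 242.] [  396   162   227   154 25428] min [0.383 0.262 0.018] max [0.678 0.586 0.214]
clu [340. 208.] [ 304  170   72   77 4010] min [0.451 0.033 0.016] max [0.61  0.162 0.081]
clu [311. 307.] [286 289  44  35 974] min [0.731 0.068 0.01 ] max [0.804 0.137 0.034]
side0
bench z 0.0009862887866248782
red [303.2 217. ] 67 med [0.4925 0.0867 0.0762] min
[... 605 characters left out ...]
in [-0.032  0.1    0.141] max [0.069 1.017 0.513]
blue [235.1 166.4] 59 med [0.4435 0.3419 0.1219] min [0.433 0.331 0.119] max [0.458 0.365 0.127]
clu [242. 155.] [  178    89   134   132 10558] min [0.367 0.251 0.011] max [0.668 0.574 0.213]
clu [376. 195.] [364 186  32  18 385] min [0.727 0.063 0.009] max [0.798 0.135 0.034]
clu [312. 225.] [ 274  198   76   57 2626] min [0.443 0.026 0.011] max [0.602 0.155 0.082]
clu [418. 287.] [ 351  206  130  156 6673] min [ 0.506 -0.436  0.01 ] max [ 0.579 -0.039  0.171]
clu [311. 310.] [298 304  26  12  69] min [ 0.332 -0.14   0.008] max [ 0.387 -0.116  0.011]
clu [286. 318.] [276 312  23  16 100] min [ 0.276 -0.132  0.008] max [ 0.327 -0.094  0.014]
```

```bash
cat > b.py <<'E'
from h import *
def rect(q):
    r=cv2.minAreaRect((q[:,:2]*1000).astype(np.float32)); return np.round(r[0],1),np.round(r[1],1),round(r[2],2)
for n in("scene0","side0"):
    d=load(n);P=cloud(d);print(n)
    Z=P[...,2]
    def box(x0,x1,y0,y1,z0,z1): return P[(P[...,0]>x0)&(P[...,0]<x1)&(P[...,1]>y0)&(P[...,1]<y1)&(Z>z0)&(Z<z1)]
    print("unit top",rect(box(.42,.63,.01,.18,.047,.058)))
    print("rail",rect(box(.45,.62,-.5,.02,.02,.031)))
    q=box(.45,.62,-.5,.02,.160,.175);print("head tops",rect(q), len(q))
    for a,b in((-.5,-.24),(-.24,.0)):
        s=q[(q[:,1]>a)&(q[:,1]<b)];print(s.mean(0),s.min(0),s.max(0))
    q=box(.36,.7,.22,.5,.06,.069);print("case rim",rect(q))
E
python3 b.py; python3 -c "
from h import *
print(R.from_rotvec([-1.04002036,  1.3099559 ,  1.03825323]).as_matrix().round(3))"
```

```text
scene0
unit top (array([527.8,  96.8]), array([160.8, 128.9]), 3.67)
rail (array([ 548.2, -231.8]), array([401.7,  53.5]), 84.76)
head tops (array([ 551.2, -233.4]), array([332.2,  50.2]), 84.63) 1286
[ 0.54052024 -0.35176453  0.16598834] [ 0.51492736 -0.3994442   0.16001445] [ 0.56864608 -0.30883718  0.1727743 ]
[ 0.56291625 -0.11222363  0.1661926 ] [ 0.5346223  -0.15582415  0.16000518] [ 0.58354706 -0.06703104  0.17305922]
case rim (array([517.1, 390. ]), array([258.1, 283.7]), 82.44)
side0
unit top (array([525. ,  93.8]), array([160.4, 133.1]), 3.83)
rail (array([ 546.2, -236.7]), array([396.6,  54.2]), 84.71)
head tops (array([ 545.6, -235.4]), array([333.8,  48.6]), 85.09) 1193
[ 0.53117423 -0.35788287  0.16612563] [ 0.50875377 -0.4021727   0.16001352] [ 0.56013704 -0.31192225  0.17363641]
[ 0.55338954 -0.118455    0.16636095] [ 0.52932333 -0.15806456  0.16012777] [ 0.57962187 -0.06885474  0.17467876]
case rim (array([515.7, 378.8]), array([245. , 282.7]), 82.45)
[[-0.    -0.974  0.227]
 [-0.002  0.227  0.974]
 [-1.    -0.    -0.002]]
```

```bash
cat >> h.py <<'E'
def down(yaw):
    a=np.radians(yaw); z=np.array([np.cos(a),np.sin(a),0]); x=np.array([0,0,-1.]); return np.stack([x,np.cross(z,x),z],1)
def plan(s,p,yaw):
    M=R.from_rotvec(s["ee_rot"]).as_matrix(); t=M.T@(np.array(p)-s["position"])/.8
    r=R.from_matrix(M.T@down(yaw)).as_rotvec()/np.radians(60)
    print("shift",t.round(4),"turn",r.round(4),"dist mm",np.linalg.norm(t*800).round(1))
def pose(s):
    M=R.from_rotvec(s["ee_rot"]).as_matrix(); print("pos",s["position"].round(4),"jawyaw",np.degrees(np.arctan2(M[1,2],M[0,2])).round(2),"x",M[:,0].round(3),"F",s["force"].round(1),"w",round(s["width"],3),"t",s["clock"],"j",s["joints"].round(2))
def wrist_w(d,s,uv,h):
    "cast wrist pixels onto world plane z=h"
    K=d["camera_matrix"];uv=np.atleast_2d(uv).astype(float);a=(uv-[K[0,2],K[1,2]])/K[0,0];r=np.linalg.norm(a,axis=1)+1e-12
    c=np.c_[a*(np.sin(r)/r)[:,None],np.cos(r)]
    T=d["tool_from_camera"];M=R.from_rotvec(s["ee_rot"]).as_matrix()
    o=M@T[:3,3]+s["position"];w=c@(M@T[:3,:3]).T
    return o+w*((h-o[2])/w[:,2])[:,None]
def shot(n):
    from cell import status,cams
    s=status.observe();d=cams.get_image("wrist");pose(s)
    cv2.imwrite(f"pics/{n}.png",d["pixels"][:,:,::-1]);np.savez(n+".npz",pos=s["position"],ee_rot=s["ee_rot"],**d)
def loadw(n):
    d=load(n);return d,{"position":d["pos"],"ee_rot":d["ee_rot"]}
E
python3 - <<'E'
from h import *
from cell import status
s=status.observe(); plan(s,[.4985,.0935,.27],122)
plan(s,[.4985,.0935,.27],78)
E
```

```text
shift [-0.0541 -0.5804 -0.5256] turn [-7.52e-01 -1.10e-03 -4.00e-04] dist mm 627.9
shift [-0.0541 -0.5804 -0.5256] turn [-0.0186 -0.0011  0.0001] dist mm 627.9
```

Emit:
step_arm:
  rows:
    - [-1,-0.05,0,0,0,0,0]
    - [-1,-0.08,-0.03,-0.03,0,0,0]
    - [-1,-0.08,-0.58,-0.525,-0.75,0,0]
    - [-1,-0.08,-0.58,-0.525,-0.75,0,0]
    - [-1,-0.08,-0.58,-0.525,-0.75,0,0]
    - [-1,-0.08,-0.58,-0.525,-0.75,0,0]
    - [-1,-0.08,-0.58,-0.525,-0.75,0,0]
    - [-1,-0.08,-0.58,-0.525,-0.75,0,0]
    - [-1,-0.08,-0.58,-0.525,-0.75,0,0]
    - [-1,-0.08,-0.58,-0.525,-0.75,0,0]
    - [-1,-0.08,-0.58,-0.525,-0.75,0,0]
    - [-1,-0.08,-0.58,-0.525,-0.75,0,0]

```text
clock: 1.15
position: [0.3933, 0.2443, 0.2908]
ee_rot: [-1.606, 0.892, 1.606]
force: [0.7, 1.4, -0.0]
width: 0.998
```

```bash
python3 - <<'E'
from h import *
from cell import status
s=status.observe(); pose(s);plan(s,[.4985,.0935,.22],122)
E
```

```text
pos [0.3933 0.2443 0.2908] jawyaw 121.89 x [ 0.  0. -1.] F [ 0.7  1.4 -0. ] w 0.998 t 1.15 j [-0.8   0.11  0.14  1.86 -0.02  1.17  1.48]
shift [ 0.0885 -0.0121 -0.2296] turn [-0.0018  0.0002  0.0002] dist mm 197.1
```

Emit:
step_arm:
  rows:
    - [-1,0.05,-0.012,-0.22,0,0,0]
    - [-1,0.085,-0.012,-0.22,0,0,0]
    - [-1,0.085,-0.012,-0.22,0,0,0]
    - [-1,0.085,-0.012,-0.22,0,0,0]
    - [-1,0.085,-0.012,-0.22,0,0,0]
    - [-1,0.085,-0.012,-0.22,0,0,0]
    - [-1,0.085,-0.012,-0.22,0,0,0]
    - [-1,0.085,-0.012,-0.22,0,0,0]

```text
clock: 1.82
position: [0.4934, 0.1027, 0.2228]
ee_rot: [-1.606, 0.892, 1.607]
force: [0.2, 0.6, -0.1]
width: 1.001
```

```bash
python3 -c "
from h import *
shot('w1')"
```

```text
pos [0.4934 0.1027 0.2228] jawyaw 121.91 x [-0.  0. -1.] F [ 0.2  0.6 -0.1] w 1.001 t 1.8167 j [-0.54  0.24  0.28  1.89 -0.08  1.03  1.9 ]
```

View pics/w1.png

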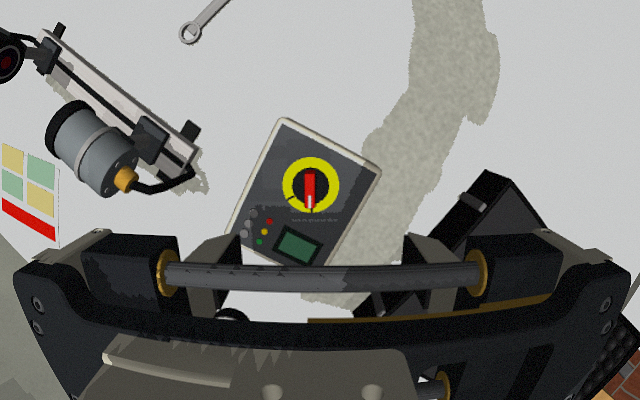

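The wrist view shows the selector at (310,188), with the white pointer end at the bottom (310,203) and the yellow ring around it. Next I'll measure the axis and the bar angle.

```bash
cat > c.py <<'E'
from h import *
import sys
d,s=loadw(sys.argv[1])
hsv=cv2.cvtColor(d["pixels"],cv2.COLOR_RGB2HSV);roi=np.zeros((400,640),bool);roi[140:228,265:355]=1
m=colmask(d,"yellow")&roi;v,u=np.nonzero(m);W=wrist_w(d,s,np.c_[u,v],.0525)
hull=cv2.convexHull((W[:,:2]*1000).astype(np.float32)); c,r=cv2.minEnclosingCircle(hull); e=cv2.fitEllipse(hull); print("ring",c,r,e)
m=(colmask(d,"red")|((hsv[...,1]<60)&(hsv[...,2]>150)))&roi
k,l,st,ce=cv2.connectedComponentsWithStats(m.astype(np.uint8));i=l[188,311];print(st[i])
v,u=np.nonzero(l==i);W=wrist_w(d,s,np.c_[u,v],.082)[:,:2]*1000
print("bar",cv2.minAreaRect(W.astype(np.float32)), W.mean(0))
q=d["range_z"][l==i];print("depth",np.percentile(q,[5,50,95]))
E
python3 c.py w1
```

```text
ring (497.4061279296875, 92.45867156982422) 31.261180877685547 ((497.3521728515625, 92.44645690917969), (61.98069381713867, 62.202816009521484), 82.68488311767578)
[304 171  11  38 380]
bar ((496.2025451660156, 91.51914978027344), (37.69563293457031, 10.028670310974121), 31.573427200317383) [495.36354023  91.08679619]
depth [0.30259913 0.30654216 0.31680193]
```

```bash
python3 - <<'E'
from h import *
from cell import status
s=status.observe(); plan(s,[.497,.0922,.10],121.6);plan(s,[.497,.0922,.064],121.6)
E
```

```text
shift [ 0.1538  0.0035 -0.0142] turn [0.0064 0.0006 0.0003] dist mm 123.6
shift [ 0.1988  0.0035 -0.0142] turn [0.0064 0.0006 0.0003] dist mm 159.4
```

Emit:
step_arm:
  rows:
    - [-1,0.05,0.0035,-0.014,0.006,0,0]
    - [-0.3,0.1,0.0035,-0.014,0.006,0,0]
    - [-0.3,0.15,0.0035,-0.014,0.006,0,0]
    - [-0.3,0.15,0.0035,-0.014,0.006,0,0]
    - [-0.3,0.15,0.0035,-0.014,0.006,0,0]
    - [-0.3,0.15,0.0035,-0.014,0.006,0,0]

```text
clock: 2.37
position: [0.4983, 0.092, 0.1048]
ee_rot: [-1.603, 0.894, 1.601]
force: [0.4, -0.3, -0.3]
width: 0.689
```

```bash
python3 - <<'E'
from h import *
from cell import status
s=status.observe(); pose(s); plan(s,[.497,.0922,.064],121.6); shot('w2')
E
```

```text
pos [0.4983 0.092  0.1048] jawyaw 121.6 x [ 0.002  0.001 -1.   ] F [ 0.4 -0.3 -0.3] w 0.689 t 2.3667 j [-0.48  0.39  0.25  2.02 -0.14  0.75  1.98]
shift [0.0509 0.0014 0.001 ] turn [-0.     -0.0002  0.002 ] dist mm 40.8
pos [0.4983 0.092  0.1048] jawyaw 121.6 x [ 0.002  0.001 -1.   ] F [ 0.4 -0.3 -0.3] w 0.689 t 2.3667 j [-0.48  0.39  0.25  2.02 -0.14  0.75  1.98]
```

View pics/w2.png

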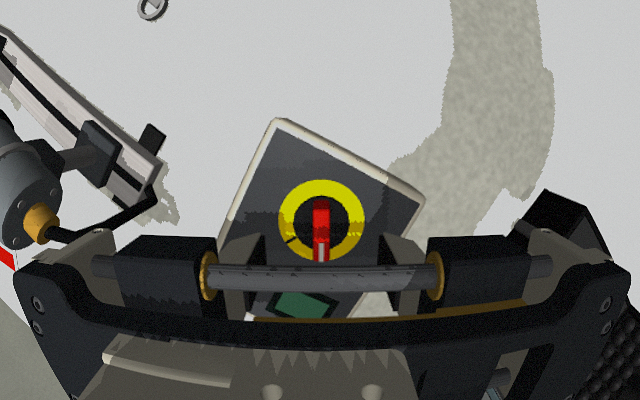

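The bar is centred at (321,230), on the camera's mid column and between the fingers. I'll go down and close lightly.

Emit:
step_arm:
  rows:
    - [-0.3,0.03,0.001,0.001,0,0,0]
    - [-0.3,0.05,0.001,0.001,0,0,0]
    - [-0.3,0.05,0.001,0.001,0,0,0]
    - [0.2,0.05,0.001,0.001,0,0,0]
    - [1,0.05,0.001,0.001,0,0,0]
    - [1,0.05,0.001,0.001,0,0,0]
    - [1,0.05,0.001,0.001,0,0,0]
    - [1,0.05,0.001,0.001,0,0,0]
  newtons: 8

```text
clock: 3.08
position: [0.4968, 0.0914, 0.0636]
ee_rot: [-1.602, 0.895, 1.601]
force: [-0.2, 0.0, -0.4]
width: 0.337
```

```bash
python3 - <<'E'
from h import *
from cell import status
s=status.observe(); pose(s);print(s["ft_torque"]); plan(s,[.497,.0922,.064],63)
E
```

```text
pos [0.4968 0.0914 0.0636] jawyaw 121.53 x [ 0.001  0.001 -1.   ] F [-0.2  0.  -0.4] w 0.337 t 3.0833 j [-0.46  0.45  0.23  2.06 -0.17  0.65  2.  ]
[0.05928792 0.01929665 0.01646032]
shift [-0.0005 -0.0008  0.0007] turn [9.755e-01 5.000e-04 1.400e-03] dist mm 0.9
```

Still closing.

Emit:
step_arm:
  rows:
    - [1,0,0,0,0,0,0]
    - [1,0,0,0,0,0,0]
    - [1,0,0,0,0,0,0]
    - [1,0,0,0,0,0,0]
    - [1,0,0,0,0,0,0]
    - [1,0,0,0,0,0,0]
  newtons: 8

```text
clock: 3.58
position: [0.4967, 0.0906, 0.0629]
ee_rot: [-1.602, 0.897, 1.601]
force: [1.2, -4.0, 1.8]
width: 0.118
```

Emit:
step_arm:
  rows:
    - [1,0,0,0,0.08,0,0]
    - [1,0,0,0,0.18,0,0]
    - [1,0,0,0,0.28,0,0]
    - [1,0,0,0,0.38,0,0]
    - [1,0,0,0,0.48,0,0]
    - [1,0,0,0,0.58,0,0]
    - [1,0,0,0,0.68,0,0]
    - [1,0,0,0,0.78,0,0]
    - [1,0,0,0,0.88,0,0]
    - [1,0,0,0,0.96,0,0]
    - [1,0,0,0,1.0,0,0]
    - [1,0,0,0,1.0,0,0]
  newtons: 15

```text
clock: 4.58
position: [0.4965, 0.093, 0.0629]
ee_rot: [-0.835, 1.403, 0.837]
force: [1.8, 4.9, 2.8]
width: 0.12
```

```bash
python3 - <<'E'
from h import *
from cell import status
s=status.observe(); pose(s);print(s["ft_torque"])
E
```

```text
pos [0.4965 0.093  0.0629] jawyaw 61.54 x [ 0.001  0.001 -1.   ] F [1.8 4.9 2.8] w 0.12 t 4.5833 j [-0.68  0.49  0.53  2.07 -0.39  0.67  1.18]
[ 1.10515878 -0.25938713  0.31808994]
```

Emit:
step_arm:
  rows:
    - [1,0,0,0,0.04,0,0]
    - [1,0,0,0,0.04,0,0]
    - [-0.3,0,0,0,0.04,0,0]
    - [-0.3,0,0,0,0.04,0,0]
    - [-0.3,0,0,0,0.04,0,0]
    - [-0.3,0,0,0,0.04,0,0]
    - [-0.3,-0.05,0,0,0.04,0,0]
    - [-0.3,-0.1,0,0,0.04,0,0]
    - [-0.3,-0.15,0,0,0.04,0,0]
    - [-0.5,-0.2,0,0,0.04,0,0]
    - [-0.5,-0.2,0,0,0.04,0,0]
    - [-0.5,-0.2,0,0,0.04,0,0]
  newtons: 15

```text
clock: 5.58
position: [0.4975, 0.0913, 0.2249]
ee_rot: [-0.804, 1.412, 0.803]
force: [-0.3, -0.3, -1.2]
width: 0.74
```

```bash
python3 - <<'E'
from h import *
shot('w3')
E
```

```text
pos [0.4975 0.0913 0.2249] jawyaw 59.14 x [ 0.004  0.002 -1.   ] F [-0.3 -0.3 -1.2] w 0.74 t 5.5833 j [-0.83  0.27  0.69  1.9  -0.2   1.03  0.97]
```

View pics/w3.png

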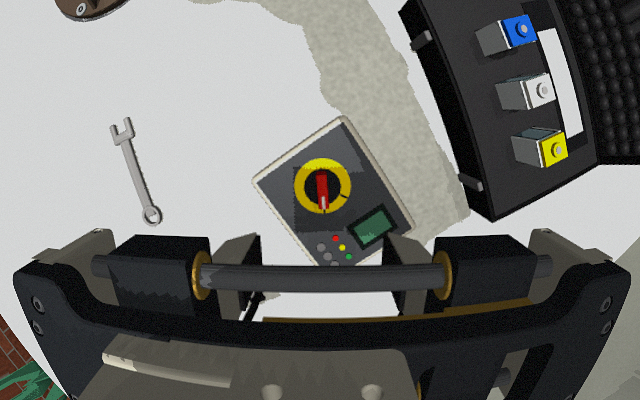

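```bash
cat > c2.py <<'E'
from h import *
import sys
d,s=loadw(sys.argv[1])
hsv=cv2.cvtColor(d["pixels"],cv2.COLOR_RGB2HSV);roi=np.zeros((400,640),bool);roi[150:222,290:355]=1
m=(colmask(d,"red")|((hsv[...,1]<60)&(hsv[...,2]>150)))&roi
k,l,st,ce=cv2.connectedComponentsWithStats(m.astype(np.uint8));i=l[185,322];print(st[i])
v,u=np.nonzero(l==i);W=wrist_w(d,s,np.c_[u,v],.082)[:,:2]*1000
print("bar",cv2.minAreaRect(W.astype(np.float32)))
A,B,C=wrist_w(d,s,[[251,180],[343,117],[415,226]],.050);e=A-B
f=C-B
print(np.degrees(np.arctan2(e[1],e[0])),np.linalg.norm(e),np.degrees(np.arctan2(f[1],f[0])),np.linalg.norm(f))
E
python3 c2.py w3
```

```text
[316 174  13  35 326]
bar ((496.4548645019531, 92.72735595703125), (10.447978973388672, 34.65741729736328), 63.14111328125)
-86.8886494111278 0.1222123173189325 4.53822747013289 0.15116270650003313
```

Bar yaw is −26.9° against about −26.3° expected at the stop, a 58.5° turn, so the selector is at its stop. Next is the cell.

```bash
python3 - <<'E'
from h import *
from cell import status
s=status.observe(); d,s0=loadw("w3")
m=colmask(d,"yellow");m[:,:500]=0;v,u=np.nonzero(m);W=wrist_w(d,s0,np.c_[u,v],.126)*1000;print(W.mean(0))
plan(s,[.577,.332,.225],82.4)
E
```

```text
[568.99725635 326.71277311 126.        ]
shift [-0.0018  0.0678  0.3101] turn [-0.3877  0.0013  0.0007] dist mm 253.9
```

Emit:
step_arm:
  rows:
    - [-1,0,0.03,0.15,-0.2,0,0]
    - [-1,0,0.068,0.31,-0.387,0,0]
    - [-1,0,0.068,0.31,-0.387,0,0]
    - [-1,0,0.068,0.31,-0.387,0,0]
    - [-1,0,0.068,0.31,-0.387,0,0]
    - [-1,0,0.068,0.31,-0.387,0,0]
    - [-1,0,0.068,0.31,-0.387,0,0]
    - [-1,0,0.068,0.31,-0.387,0,0]
    - [-1,0,0.068,0.31,-0.387,0,0]
    - [-1,0,0.068,0.31,-0.387,0,0]
    - [-1,0,0.068,0.31,-0.387,0,0]
    - [-1,0,0.068,0.31,-0.387,0,0]

```text
clock: 6.63
position: [0.5768, 0.3306, 0.2229]
ee_rot: [-1.109, 1.27, 1.109]
force: [0.2, -0.8, 0.2]
width: 0.999
```

```bash
python3 - <<'E'
from h import *
shot('w4')
E
```

```text
pos [0.5768 0.3306 0.2229] jawyaw 82.24 x [-0. -0. -1.] F [ 0.2 -0.8  0.2] w 0.999 t 6.6333 j [-0.93  0.54  0.52  1.5  -0.28  1.18  1.08]
```

View pics/w4.png

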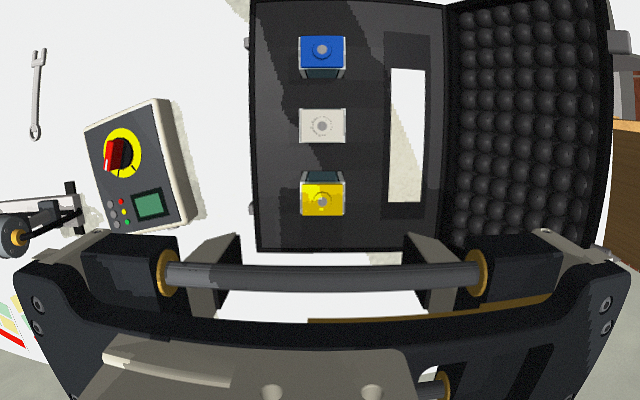

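The wrist view shows the caps in one column: blue (322,51), white (322,125) and yellow (322,199). The white plates stand out at the sides of each cell.

```bash
cat > e.py <<'E'
from h import *
import sys
from cell import status
d,s=loadw("w4")
big=cv2.resize(d["pixels"][160:230,280:370],None,fx=8,fy=8,interpolation=cv2.INTER_NEAREST);cv2.imwrite("pics/w4z.png",big[:,:,::-1])
for c in("yellow","blue"):
    m=colmask(d,c);m[:,:290]=0;m[:,355:]=0;m[230:]=0
    v,u=np.nonzero(m);W=wrist_w(d,s,np.c_[u,v],.126)[:,:2]*1000
    print(c,u.min(),u.max(),v.min(),v.max(),cv2.minAreaRect(W.astype(np.float32)),np.mean(W,0))
E
python3 e.py
```

```text
yellow 302 342 184 215 ((571.5020751953125, 331.962890625), (34.6357536315918, 27.393346786499023), 82.2550048828125) [571.17866659 331.81920301]
blue 301 342 35 67 ((447.3780517578125, 348.43194580078125), (33.44608688354492, 27.81097412109375), 82.47692108154297) [447.7383965  348.36419931]
```

View pics/w4z.png

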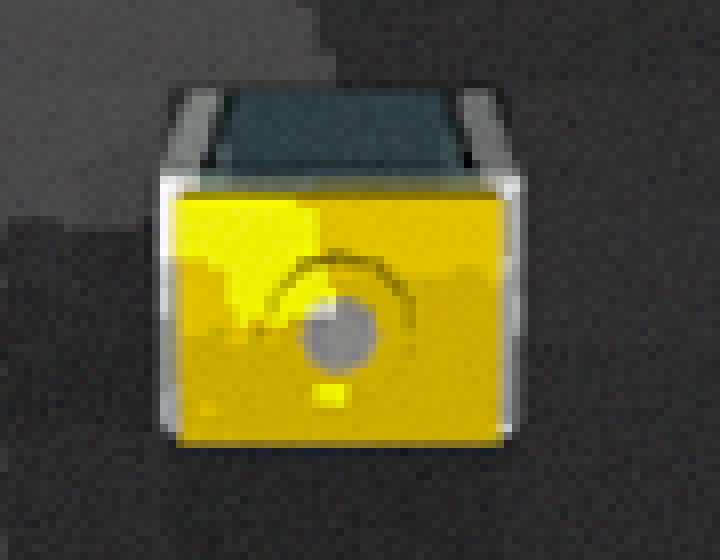

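```bash
python3 - <<'E'
from h import *
from cell import status
s=status.observe(); plan(s,[.5715,.332,.15],82.35)
E
```

```text
shift [0.0913 0.0068 0.0004] turn [-0.0014  0.0002  0.    ] dist mm 73.2
```

Emit:
step_arm:
  rows:
    - [-1,0.05,0.007,0.0005,-0.001,0,0]
    - [-1,0.09,0.007,0.0005,-0.001,0,0]
    - [-1,0.09,0.007,0.0005,-0.001,0,0]
    - [-1,0.09,0.007,0.0005,-0.001,0,0]
    - [-1,0.09,0.007,0.0005,-0.001,0,0]

```text
clock: 7.1
position: [0.5724, 0.3331, 0.1527]
ee_rot: [-1.111, 1.267, 1.11]
force: [1.0, 0.7, -0.0]
width: 0.998
```

```bash
python3 - <<'E'
from h import *
from cell import status
shot('w5');s=status.observe(); plan(s,[.5715,.332,.076],82.35)
d,s=loadw("w5")
cv2.imwrite("pics/w5z.png",cv2.resize(d["pixels"][180:300,230:410],None,fx=4,fy=4)[:,:,::-1])
for c in("yellow","blue"):
    m=colmask(d,c);m[:,:290]=0;m[:,355:]=0;m[262:]=0
    v,u=np.nonzero(m);W=wrist_w(d,s,np.c_[u,v],.126)[:,:2]*1000
    print(c,u.min(),u.max(),v.min(),v.max(),cv2.minAreaRect(W.astype(np.float32)),np.mean(W,0))
E
```

```text
pos [0.5724 0.3331 0.1527] jawyaw 82.37 x [ 0.002  0.001 -1.   ] F [ 1.   0.7 -0. ] w 0.998 t 7.1 j [-0.92  0.59  0.5   1.59 -0.31  1.04  1.1 ]
shift [ 0.0965  0.0017 -0.002 ] turn [0.0004 0.0019 0.0026] dist mm 77.2
yellow 292 346 212 253 ((570.2947387695312, 332.2727966308594), (34.72285461425781, 28.223817825317383), 82.40005493164062) [569.76815207 332.19497055]
blue 290 348 13 56 ((447.8570861816406, 348.4288330078125), (34.60287857055664, 27.95735740661621), 82.42890167236328) [448.17964885 348.32720378]
```

View pics/w5z.png

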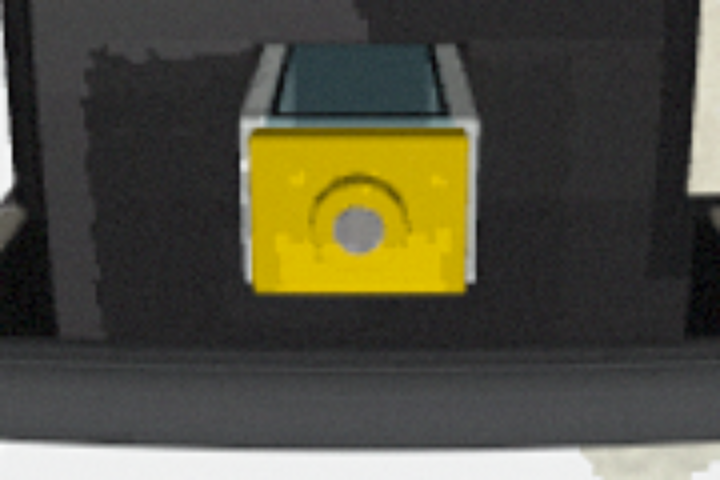

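Emit:
step_arm:
  rows:
    - [-1,0.04,0.001,-0.001,0,0.002,0.0025]
    - [-1,0.08,0.001,-0.001,0,0.002,0.0025]
    - [-1,0.096,0.001,-0.001,0,0.002,0.0025]
    - [-1,0.096,0.001,-0.001,0,0.002,0.0025]
    - [-1,0.096,0.001,-0.001,0,0.002,0.0025]
    - [-1,0.096,0.001,-0.001,0,0.002,0.0025]
    - [-1,0.096,0.001,-0.001,0,0.002,0.0025]

```text
clock: 7.73
position: [0.5718, 0.3331, 0.0762]
ee_rot: [-1.111, 1.269, 1.111]
force: [0.2, 0.4, -0.6]
width: 1.0
```

```bash
python3 - <<'E'
from h import *
from cell import status,cams
shot('w6');s=status.observe(); plan(s,[.572,.332,.076],82.35)
for n in("scene","side"):
    d=cams.get_image(n); cv2.imwrite(f"pics/{n}6.png",cv2.resize(d["pixels"][120:320,380:640] if n=="scene" else d["pixels"][80:240,160:360],None,fx=3,fy=3)[:,:,::-1]);np.savez(f"{n}6.npz",**d)
E
```

```text
pos [0.5718 0.3331 0.0762] jawyaw 82.4 x [-0.  0. -1.] F [ 0.2  0.4 -0.6] w 1.0 t 7.7333 j [-0.9   0.67  0.46  1.66 -0.36  0.9   1.14]
shift [-0.0001 -0.0007 -0.0011] turn [ 0.0009 -0.0001 -0.0004] dist mm 1.1
```

View pics/scene6.png

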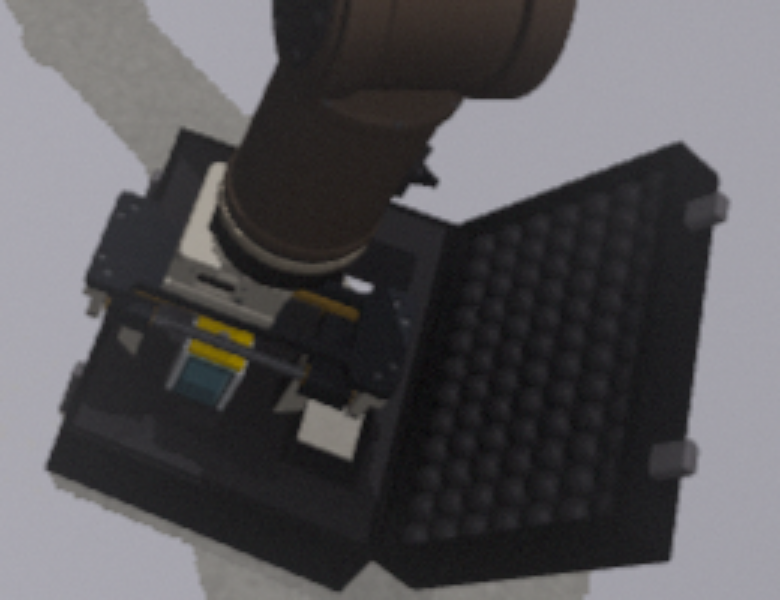

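View pics/w6.png

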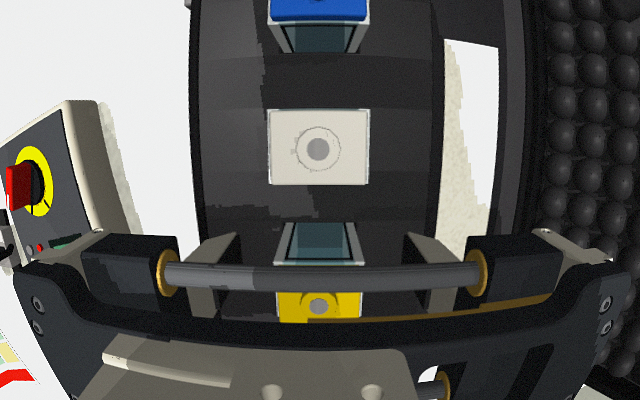

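View pics/side6.png

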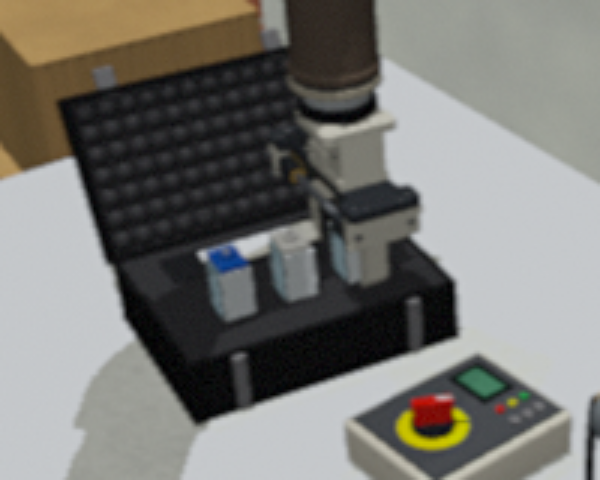

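```bash
python3 - <<'E'
from h import *
d,s=loadw("w6")
print(wrist_w(d,s,[[318,306],[320,148]],.127), s["position"])
E
```

```text
[[0.57252645 0.33168313 0.127     ]
 [0.50920278 0.34103624 0.127     ]] [0.57179019 0.33307433 0.07621465]
```

Emit:
step_arm:
  rows:
    - [-0.2,0,0,-0.001,0,0,0]
    - [0,0,0,-0.001,0,0,0]
    - [0.1,0,0,-0.001,0,0,0]
    - [1,0,0,-0.001,0,0,0]
    - [1,0,0,-0.001,0,0,0]
    - [1,0,0,-0.001,0,0,0]
    - [1,0,0,-0.001,0,0,0]
    - [1,0,0,-0.001,0,0,0]
    - [1,0,0,-0.001,0,0,0]
    - [1,0,0,-0.001,0,0,0]
  newtons: 12

```text
clock: 8.72
position: [0.5703, 0.3317, 0.0739]
ee_rot: [-1.111, 1.272, 1.112]
force: [0.3, -0.2, -0.1]
width: 0.438
```

Emit:
step_arm:
  rows:
    - [1,0,0,0,0,0,0]
    - [1,0,0,0,0,0,0]
    - [1,-0.01,0,0,0,0,0]
    - [1,-0.025,0,0,0,0,0]
    - [1,-0.045,0,0,0,0,0]
    - [1,-0.07,0,0,0,0,0]
    - [1,-0.1,0,0,0,0,0]
    - [1,-0.14,0,0,0,0,0]
    - [1,-0.18,0,0,0,0,0]
    - [1,-0.21,0,0,0,0,0]
    - [1,-0.22,0,0,0,0,0]
    - [1,-0.22,0,0,0,0,0]
  newtons: 25

```text
clock: 9.72
position: [0.572, 0.3322, 0.2533]
ee_rot: [-1.111, 1.267, 1.111]
force: [0.0, 0.2, -1.5]
width: 0.431
```

```bash
python3 - <<'E'
from h import *
from cell import status,cams
shot('w7')
for n in("scene","side"):
    d=cams.get_image(n); cv2.imwrite(f"pics/{n}7.png",d["pixels"][:,:,::-1]);np.savez(f"{n}7.npz",**d)
E
```

```text
pos [0.572  0.3322 0.2533] jawyaw 82.39 x [ 0.001  0.001 -1.   ] F [ 0.   0.2 -1.5] w 0.431 t 9.7167 j [-0.94  0.51  0.53  1.47 -0.27  1.24  1.06]
```

View pics/scene7.png

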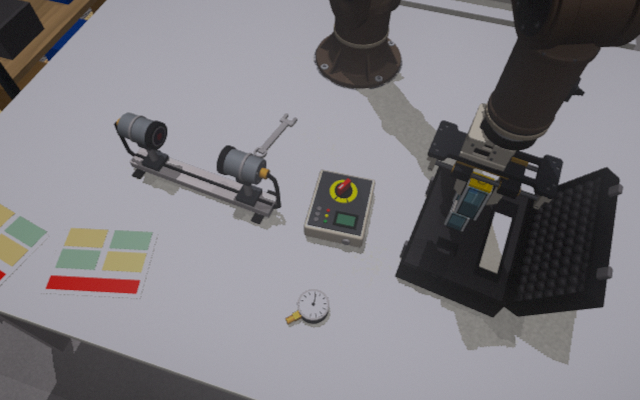

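View pics/w7.png

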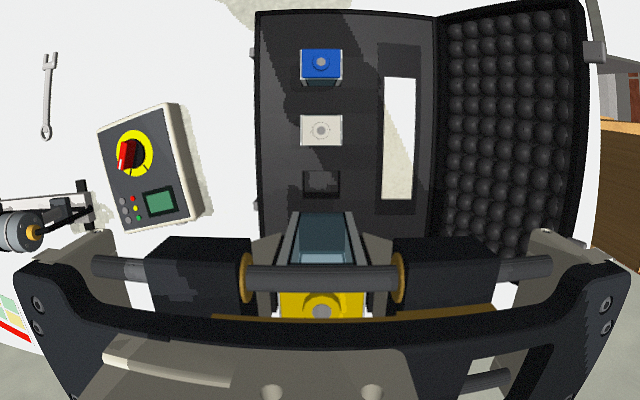

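View pics/side7.png

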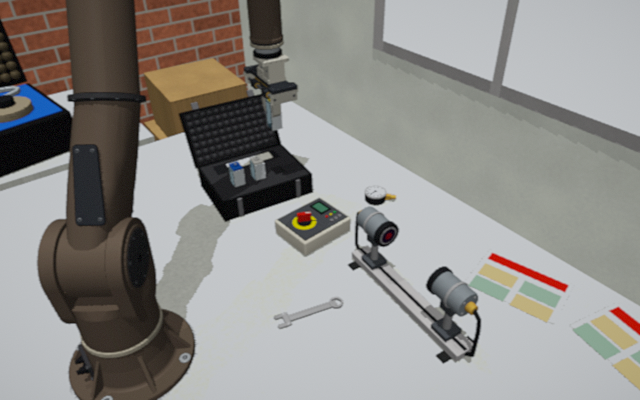

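The cell is lifted clean and appears upright at (322,260) in the wrist view. Both bystander cells are still in place. Next I'll go to a viewing pose beside the detector.

```bash
python3 - <<'E'
from h import *
from cell import status
s=status.observe(); plan(s,[.67,-.235,.32],84.8)
E
```

```text
shift [-0.088  -0.2172 -0.686 ] turn [-0.0397 -0.0032 -0.0043] dist mm 579.9
```

Emit:
step_arm:
  rows:
    - [1,-0.03,-0.02,-0.02,-0.01,0,0]
    - [1,-0.06,-0.03,-0.06,-0.02,0,0]
    - [1,-0.088,-0.05,-0.11,-0.04,-0.003,-0.004]
    - [1,-0.088,-0.07,-0.155,-0.04,-0.003,-0.004]
    - [1,-0.088,-0.09,-0.2,-0.04,-0.003,-0.004]
    - [1,-0.088,-0.11,-0.245,-0.04,-0.003,-0.004]
    - [1,-0.088,-0.13,-0.29,-0.04,-0.003,-0.004]
    - [1,-0.088,-0.15,-0.335,-0.04,-0.003,-0.004]
    - [1,-0.088,-0.17,-0.38,-0.04,-0.003,-0.004]
    - [1,-0.088,-0.19,-0.425,-0.04,-0.003,-0.004]
    - [1,-0.088,-0.2,-0.47,-0.04,-0.003,-0.004]
    - [1,-0.088,-0.21,-0.515,-0.04,-0.003,-0.004]

```text
clock: 10.87
position: [0.6826, -0.1002, 0.3183]
ee_rot: [-1.14, 1.251, 1.144]
force: [1.2, -0.4, -1.5]
width: 0.436
```

```bash
python3 - <<'E'
from h import *
from cell import status
s=status.observe(); pose(s);plan(s,[.67,-.235,.32],84.8)
E
```

```text
pos [ 0.6826 -0.1002  0.3183] jawyaw 84.8 x [-0.002  0.001 -1.   ] F [ 1.2 -0.4 -1.5] w 0.436 t 10.8667 j [-0.27  0.54  0.6   1.28 -0.3   1.41  1.78]
shift [-0.0023  0.0004 -0.1692] turn [ 0.      0.0009 -0.0019] dist mm 135.4
```

Emit:
step_arm:
  rows:
    - [1,-0.002,0,-0.04,0,0,0]
    - [1,-0.002,0,-0.08,0,0,0]
    - [1,-0.002,0,-0.12,0,0,0]
    - [1,-0.002,0,-0.15,0,0,0]
    - [1,-0.002,0,-0.16,0,0,0]
    - [1,-0.002,0,-0.165,0,0,0]
    - [1,-0.002,0,-0.165,0,0,0]
    - [1,-0.002,0,-0.165,0,0,0]
    - [1,-0.002,0,-0.165,0,0,0]

```text
clock: 11.62
position: [0.6718, -0.2277, 0.3216]
ee_rot: [-1.143, 1.247, 1.144]
force: [0.0, 0.2, -1.4]
width: 0.434
```

```bash
python3 - <<'E'
from h import *
shot('w8')
E
```

```text
pos [ 0.6718 -0.2277  0.3216] jawyaw 84.96 x [ 0.001  0.002 -1.   ] F [ 0.   0.2 -1.4] w 0.434 t 11.6167 j [-0.07  0.57  0.6   1.21 -0.32  1.44  1.97]
```

View pics/w8.png

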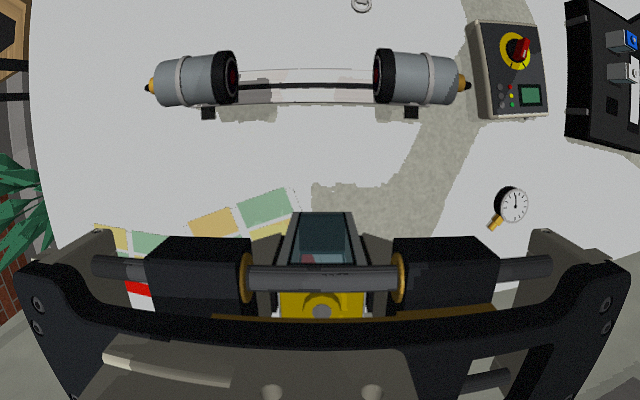

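Emit:
step_arm:
  rows:
    - [1,0.01,0.02,0,0,0,0]
    - [1,0.02,0.05,-0.008,0,0,0]
    - [1,0.02,0.06,-0.008,0,0,0]
    - [1,0.02,0.06,-0.008,0,0,0]
    - [1,0.02,0.06,-0.008,0,0,0]
    - [1,0.02,0.06,-0.008,0,0,0]

```text
clock: 12.17
position: [0.6241, -0.231, 0.3066]
ee_rot: [-1.144, 1.247, 1.142]
force: [0.4, -0.2, -0.4]
width: 0.433
```

```bash
python3 - <<'E'
from h import *
shot('w9');d,s=loadw("w9")
cv2.imwrite("pics/w9z.png",cv2.resize(d["pixels"][40:210,130:500],None,fx=2,fy=2,interpolation=cv2.INTER_CUBIC)[:,:,::-1])
E
```

```text
pos [ 0.6241 -0.231   0.3066] jawyaw 84.91 x [ 0.003  0.001 -1.   ] F [ 0.4 -0.2 -0.4] w 0.433 t 12.1667 j [-0.1   0.49  0.61  1.38 -0.28  1.36  2.  ]
```

View pics/w9z.png

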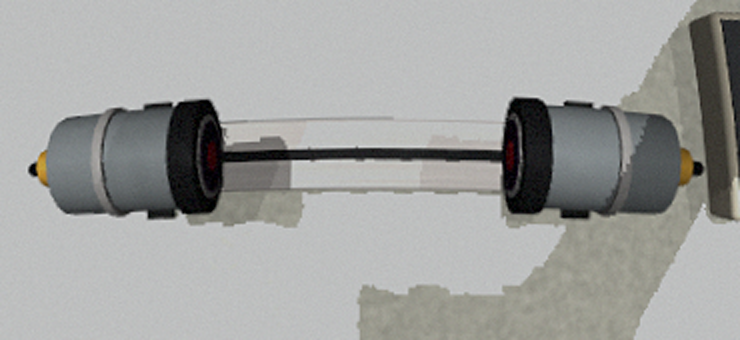

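```bash
cat > f.py <<'E'
from h import *
d,s=loadw("w9")
K=d["camera_matrix"];T=d["tool_from_camera"];M=R.from_rotvec(s["ee_rot"]).as_matrix();o=M@T[:3,3]+s["position"]
def rays(uv):
    a=(np.atleast_2d(uv).astype(float)-[K[0,2],K[1,2]])/K[0,0];r=np.linalg.norm(a,axis=1)
    c=np.c_[a*(np.sin(r)/r)[:,None],np.cos(r)];return c@(M@T[:3,:3]).T
px=d["pixels"].astype(int)
hsv=cv2.cvtColor(d["pixels"],cv2.COLOR_RGB2HSV)
# red lens
lens=[]
for c0,c1 in((215,250),(370,400)):
    m=((px[...,0]-px[...,1])>25);m[:,:c0]=0;m[:,c1:]=0;m[:90]=0;m[140:]=0
    v,u=np.nonzero(m);W=wrist_w(d,s,[[ (u.min()+u.max())/2,(v.min()+v.max())/2]],.14)[0];print("lens",u.mean(),v.mean(),len(u),W.round(4));lens.append(W)
print("lens mid",(lens[0]+lens[1])/2,"sep",np.linalg.norm(lens[0]-lens[1]),"yaw",np.degrees(np.arctan2(*(lens[1]-lens[0])[1::-1])))
g=cv2.GaussianBlur(px.mean(2).astype(np.float32),(3,3),0)
ax=[]
for c in list(range(190,200,2))+list(range(218,228,3))+list(range(392,402,3))+list(range(416,432,3)):
    col=g[60:170,c];dk=np.nonzero(col<150)[0]+60
    # contiguous block around row ~ 118
    blk=[118]
    while blk[-1]+1 in dk: blk.append(blk[-1]+1)
    lo=118
    while lo-1 in dk: lo-=1
    a,b=lo-.5,blk[-1]+.5
    # build tangent planes: neighbor rays nearly parallel to beam axis -> bisect in plane perpendicular to axis
    n=np.array([np.cos(np.radians(84.8)),np.sin(np.radians(84.8)),0])
    r=rays([[c,a],[c,b]]);q=r-(r@n)[:,None]*n;q/=np.linalg.norm(q,axis=1)[:,None]
    half=np.arccos(q[0]@q[1])/2;bi=q.sum(0);bi/=np.linalg.norm(bi)
    oc=o-(o@n)*n; t=(0.14-o[2])/bi[2]; P=oc+bi*t
    dist=t; rad=dist*np.sin(half)
    # perpendicular coordinate along detector x
    e=np.array([np.cos(np.radians(-5.2)),np.sin(np.radians(-5.2)),0])
    print(c,a,b,"xdet",round(P@e*1000,1),"rad",round(rad*1000,1))
e=np.array([np.cos(np.radians(-5.2)),np.sin(np.radians(-5.2)),0]);print([l@e for l in lens])
E
python3 f.py
```

```text
lens 235.41666666666666 117.45833333333333 48 [ 0.5392 -0.315   0.14  ]
lens 384.5192307692308 117.23076923076923 52 [ 0.5538 -0.1577  0.14  ]
lens mid [ 0.54650464 -0.23637056  0.14      ] sep 0.15797201079561662 yaw 84.71444005731156
190 92.5 148.5 xdet 565.7 rad 31.1
192 93.5 147.5 xdet 565.9 rad 29.9
194 94.5 146.5 xdet 566.1 rad 28.8
196 94.5 145.5 xdet 565.7 rad 28.2
198 94.5 145.5 xdet 565.8 rad 28.1
218 91.5 148.5 xdet 567.3 rad 30.9
221 89.5 146.5 xdet 565.3 rad 30.9
224 89.5 150.5 xdet 567.6 rad 33.0
227 88.5 151.5 xdet 567.8 rad 34.0
392 87.5 151.5 xdet 568.1 rad 34.1
395 88.5 150.5 xdet 568.0 rad 33.1
398 88.5 150.5 xdet 567.8 rad 33.1
401 89.5 150.5 xdet 568.2 rad 32.6
416 89.5 162.5 xdet 573.9 rad 39.4
419 89.5 150.5 xdet 567.2 rad 33.0
422 90.5 151.5 xdet 568.1 rad 33.1
425 90.5 150.5 xdet 567.3 rad 32.6
428 93.5 148.5 xdet 567.7 rad 30.0
431 92.5 152.5 xdet 569.1 rad 32.7
[np.float64(0.5655603680251154), np.float64(0.565796267968908)]
```

```bash
python3 - <<'E'
from h import *
from cell import status
d,s=loadw("w9")
cv2.imwrite("pics/w9c.png",cv2.resize(d["pixels"][190:330,240:400],None,fx=4,fy=4,interpolation=cv2.INTER_CUBIC)[:,:,::-1])
s=status.observe(); plan(s,[.547,-.236,.27],40)
E
```

```text
shift [ 0.0453  0.0955 -0.0147] turn [0.7484 0.002  0.0019] dist mm 85.4
```

View pics/w9c.png

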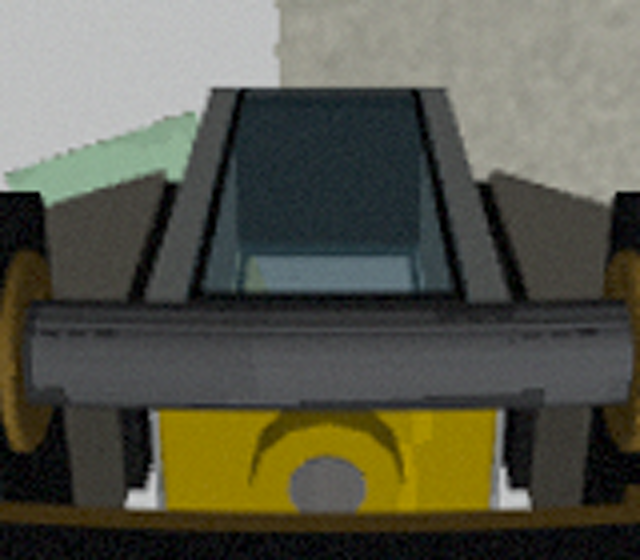

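```bash
cat > g.py <<'E'
from h import *
def toolcast(d,uv,x):
    K=d["camera_matrix"];T=d["tool_from_camera"];a=(np.atleast_2d(uv).astype(float)-[K[0,2],K[1,2]])/K[0,0];r=np.linalg.norm(a,axis=1)
    c=np.c_[a*(np.sin(r)/r)[:,None],np.cos(r)]@T[:3,:3].T;o=T[:3,3];return o+c*((x-o[0])/c[:,0])[:,None]
E
python3 - <<'E'
from g import *
d=load("w9")
for x in(.040,.043,.046): print("bottom",(toolcast(d,[[292.8,212],[351.7,212]],x)*1000).round(1).tolist())
for x in(-.049,-.052,-.055):print("screw",(toolcast(d,[[321.8,311.8]],x)*1000).round(1).tolist())
E
```

```text
bottom [[40.0, 12.0, -19.0], [40.0, 12.0, 20.6]]
bottom [[43.0, 11.0, -19.3], [43.0, 11.0, 20.9]]
bottom [[46.0, 10.1, -19.6], [46.0, 10.1, 21.2]]
screw [[-49.0, -5.2, 0.4]]
screw [[-52.0, -3.1, 0.4]]
screw [[-55.0, -0.9, 0.4]]
```

Emit:
step_arm:
  rows:
    - [1,0.0,0.03,-0.005,0.1,0,0]
    - [1,0.0,0.06,-0.01,0.2,0,0]
    - [1,0.0,0.095,-0.015,0.3,0,0]
    - [1,0.01,0.095,-0.015,0.4,0,0]
    - [1,0.02,0.095,-0.015,0.5,0,0]
    - [1,0.03,0.095,-0.015,0.6,0,0]
    - [1,0.035,0.095,-0.015,0.7,0,0]
    - [1,0.035,0.095,-0.015,0.75,0,0]
    - [1,0.035,0.095,-0.015,0.75,0,0]
    - [1,0.035,0.095,-0.015,0.75,0,0]

```text
clock: 13.05
position: [0.5468, -0.2369, 0.2781]
ee_rot: [-0.546, 1.499, 0.545]
force: [0.2, -0.6, -1.0]
width: 0.435
```

```bash
python3 - <<'E'
from h import *
from cell import status
s=status.observe(); pose(s);plan(s,[.547,-.236,.27],-5.25)
E
```

```text
pos [ 0.5468 -0.2369  0.2781] jawyaw 39.97 x [ 0.002  0.    -1.   ] F [ 0.2 -0.6 -1. ] w 0.435 t 13.05 j [-0.24  0.42  0.82  1.62 -0.32  1.24  1.34]
shift [0.0101 0.0007 0.0008] turn [7.536e-01 1.800e-03 3.000e-04] dist mm 8.1
```

Emit:
step_arm:
  rows:
    - [1,0.0,0.0007,0.0008,0.1,0,0]
    - [1,0.0,0.0007,0.0008,0.2,0,0]
    - [1,0.0,0.0007,0.0008,0.3,0,0]
    - [1,0.0,0.0007,0.0008,0.4,0,0]
    - [1,0.0,0.0007,0.0008,0.5,0,0]
    - [1,0.0,0.0007,0.0008,0.6,0,0]
    - [1,0.0,0.0007,0.0008,0.7,0,0]
    - [1,0.0,0.0007,0.0008,0.753,0.002,0]
    - [1,0.0,0.0007,0.0008,0.753,0.002,0]
    - [1,0.0,0.0007,0.0008,0.753,0.002,0]
    - [1,0.0,0.0007,0.0008,0.753,0.002,0]

```text
clock: 13.97
position: [0.5464, -0.2363, 0.2781]
ee_rot: [0.071, 1.57, -0.071]
force: [-0.2, -0.8, -0.9]
width: 0.434
```

```bash
python3 - <<'E'
from h import *
from cell import status,cams
shot('w10')
s=status.observe(); plan(s,[.547,-.236,.142],-5.25)
for n in("scene","side"):
    d=cams.get_image(n); cv2.imwrite(f"pics/{n}10.png",cv2.resize(d["pixels"][60:260,60:360] if n=="scene" else d["pixels"][140:380,300:560],None,fx=2.5,fy=2.5,interpolation=cv2.INTER_CUBIC)[:,:,::-1]);np.savez(f"{n}10.npz",**d)
E
```

```text
pos [ 0.5464 -0.2363  0.2781] jawyaw -5.19 x [-0.  0. -1.] F [-0.2 -0.8 -0.9] w 0.434 t 13.9667 j [-0.35  0.48  1.03  1.63 -0.43  1.28  0.66]
shift [0.1702 0.0004 0.0008] turn [ 0.0004  0.     -0.0003] dist mm 136.2
```

View pics/w10.png

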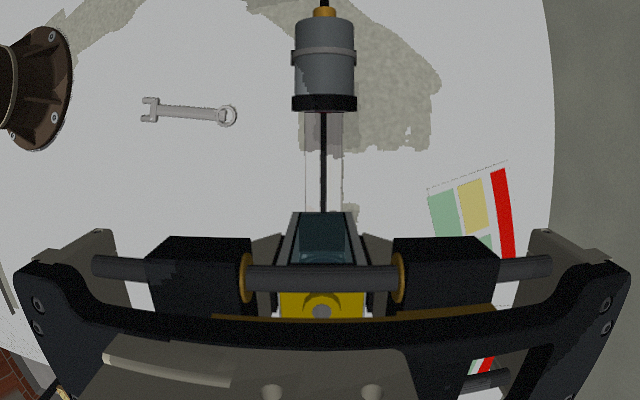

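View pics/scene10.png

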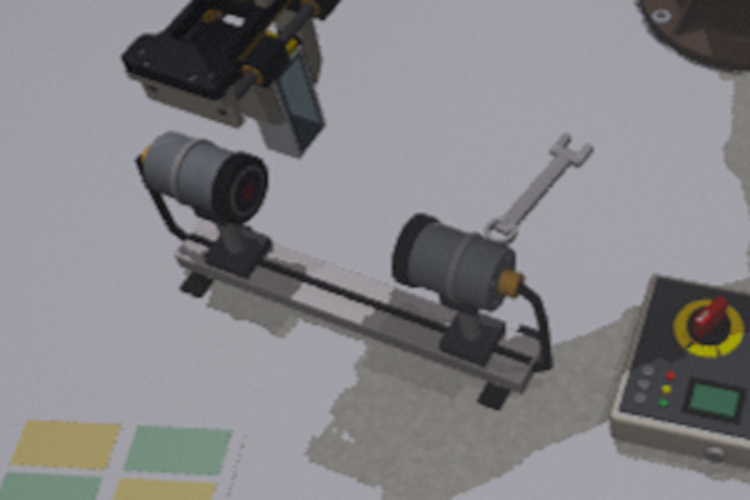

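View pics/side10.png

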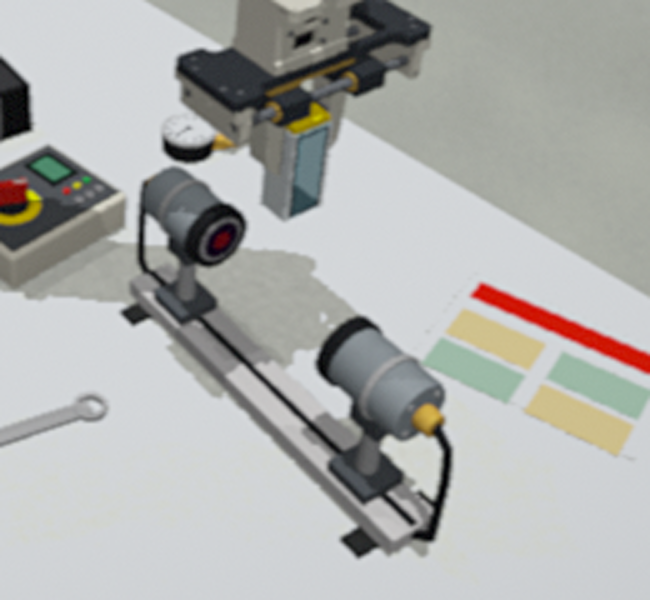

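The +y head spans columns 292–357 in the wrist view and the cell about 293–352. Next I'll compute the lateral offset.

```bash
python3 - <<'E'
from g import *
d,s=loadw("w10");g=cv2.GaussianBlur(d["pixels"].mean(2).astype(np.float32),(3,3),0)
xx=s["position"][2]-.14
for v in(30,36,42,60,70,76,99,103,107):
    row=g[v];u=325;a=u
    while row[a-1]<150:a-=1
    b=u
    while row[b+1]<150:b+=1
    p=toolcast(d,[[a-.5,v],[b+.5,v],[(a+b)/2,v]],xx)*1000;print(v,a,b,p[:,2].round(1),"y",p[2,1].round(1))
for v in(130,150,170,190):  # black strip on rail
    seg=g[v,310:340];c=310+(np.arange(30)*(seg<90)).sum()/max(1,(seg<90).sum());p=toolcast(d,[[c,v]],s["position"][2]-.028)*1000;print("strip",v,c,p[0].round(1))
for v in(212,):
    print((toolcast(d,[[292.5,v],[352,v]],.043)*1000).round(1))
E
```

```text
30 283 390 [-38.9  64.7  12.5] y 159.9
36 291 398 [-31.2  72.6  20. ] y 153.9
42 294 404 [-28.3  78.5  24.3] y 147.8
60 290 425 [-32.   99.9  32.3] y 129.9
70 294 434 [-28.2 109.3  38.5] y 120.2
76 294 438 [-28.1 113.6  40.4] y 114.4
99 291 429 [-31.  104.1  34.7] y 91.8
103 291 430 [-31.  105.3  35.2] y 88.0
107 291 430 [-31.1 105.3  35.2] y 84.1
strip 130 323.0 [2.501e+02 5.780e+01 2.000e-01]
strip 150 323.5 [250.1  31.3   0.9]
strip 170 323.0 [250.1   4.5   0.3]
strip 190 323.0 [250.1 -22.9   0.3]
[[ 43.    9.6 -21.5]
 [ 43.    9.6  19.1]]
```

```bash
python3 - <<'E'
from g import *
d,s=loadw("w10");xx=s["position"][2]-.14
cv2.imwrite("pics/w10a.png",cv2.resize(d["pixels"][10:120,270:380],None,fx=5,fy=5,interpolation=cv2.INTER_NEAREST)[:,:,::-1])
cv2.imwrite("pics/w10b.png",cv2.resize(d["pixels"][190:330,250:390],None,fx=5,fy=5,interpolation=cv2.INTER_NEAREST)[:,:,::-1][:600])
E
```

```text
(no output)
```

View pics/w10a.png

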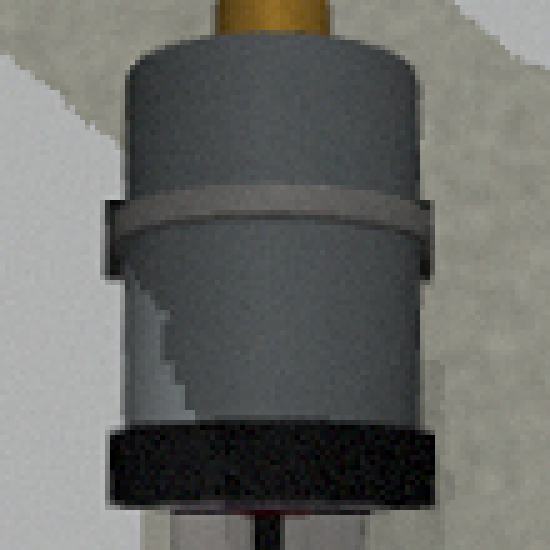

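View pics/w10b.png

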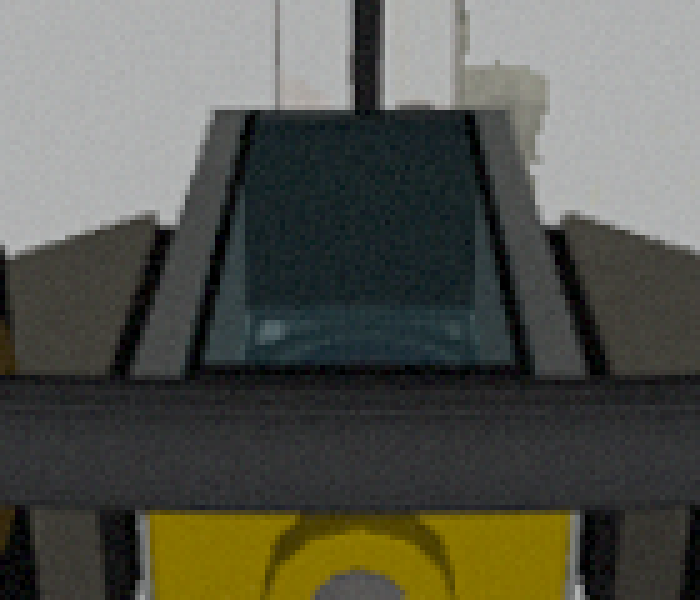

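```bash
python3 - <<'E'
from g import *
for n in("wrist0","w4","w10"):
    d=load(n);print(d["camera_matrix"].round(2).tolist(),d["tool_from_camera"].round(4).tolist())
xx=.138
d=load("w10")
print((toolcast(d,[[291.5,103],[356.7,103],[294.5,85],[353.5,85]],xx)*1000).round(2))
print((toolcast(d,[[305.1,195],[341.9,195]],.25)*1000).round(2))
print((toolcast(d,[[292.8,212],[352.0,212],[296,255],[349.5,255]],.043)*1000).round(2))
E
```

```text
[[309.71, 0.0, 321.48], [0.0, 309.71, 202.69], [0.0, 0.0, 1.0]] [[-0.0004, -0.2649, 0.9643, -0.1584], [0.0004, -0.9643, -0.2649, 0.073], [1.0, 0.0003, 0.0005, -0.0001], [0.0, 0.0, 0.0, 1.0]]
[[309.71, 0.0, 321.48], [0.0, 309.71, 202.69], [0.0, 0.0, 1.0]] [[-0.0004, -0.265, 0.9643, -0.1584], [0.0004, -0.9643, -0.265, 0.073], [1.0, 0.0003, 0.0005, 0.0001], [0.0, 0.0, 0.0, 1.0]]
[[309.71, 0.0, 321.48], [0.0, 309.71, 202.69], [0.0, 0.0, 1.0]] [[0.0004, -0.2649, 0.9643, -0.1584], [0.0004, -0.9643, -0.2649, 0.0715], [1.0, 0.0005, -0.0003, -0.0016], [0.0, 0.0, 0.0, 1.0]]
[[138.    87.72 -30.08]
 [138.    87.86  31.55]
 [138.   105.06 -27.19]
 [138.   105.19  28.44]]
[[250.   -29.88 -24.03]
 [250.   -29.85  26.03]]
[[ 43.     9.57 -21.25]
 [ 43.     9.58  19.14]
 [ 43.   -22.69 -19.92]
 [ 43.   -22.69  18.39]]
```

```bash
python3 - <<'E'
from h import *
for n in("scene10","side10","scene7","side7","scene0","side0"):
    d=load(n);P=cloud(d);m=colmask(d,"yellow")&(P[...,2]>.1)&(P[...,2]<.4)
    q=P[m];print(n,len(q),np.percentile(q[:,2],[5,25,50,75,95]).round(4),np.median(q,0).round(4))
d=load("side10");P=cloud(d)
# lowest part of the held cell
m=(P[...,2]>.2)&(P[...,2]<.27)&(abs(P[...,0]-.547)<.04)&(abs(P[...,1]+.236)<.04)
q=P[m];print(len(q),np.percentile(q,[1,50,99],axis=0).round(4))
d=load("scene10");P=cloud(d)
m=(P[...,2]>.2)&(P[...,2]<.27)&(abs(P[...,0]-.547)<.04)&(abs(P[...,1]+.236)<.04)
q=P[m];print(len(q),np.percentile(q,[1,50,99],axis=0).round(4))
E
```

```text
scene10 8 [0.324  0.3245 0.3246 0.3258 0.3267] [ 0.534  -0.2259  0.3246]
side10 103 [0.1512 0.3235 0.3256 0.3264 0.3279] [ 0.5458 -0.2503  0.3256]
scene7 192 [0.2946 0.2976 0.2985 0.2994 0.3045] [0.5851 0.3319 0.2985]
side7 7 [0.1505 0.151  0.1514 0.2963 0.2979] [ 0.5294 -0.4112  0.1514]
scene0 227 [0.1184 0.1207 0.1218 0.1234 0.1269] [0.5782 0.3322 0.1218]
side0 70 [0.1195 0.1213 0.1226 0.1247 0.1402] [0.5701 0.3267 0.1226]
328 [[ 0.5226 -0.256   0.2371]
 [ 0.5294 -0.2519  0.2536]
 [ 0.563  -0.223   0.2698]]
326 [[ 0.5272 -0.2535  0.2366]
 [ 0.561  -0.2249  0.2537]
 [ 0.5675 -0.2207  0.2697]]
```

Emit:
step_arm:
  rows:
    - [1,0,0.005,0.0025,0,0,0]
    - [1,0.02,0.005,0.0025,0,0,0]
    - [1,0.045,0.005,0.0025,0,0,0]
    - [1,0.07,0.005,0.0025,0,0,0]
    - [1,0.095,0.005,0.0025,0,0,0]
    - [1,0.12,0.005,0.0025,0,0,0]
    - [1,0.14,0.005,0.0025,0,0,0]
    - [1,0.155,0.005,0.0025,0,0,0]
    - [1,0.165,0.005,0.0025,0,0,0]
    - [1,0.17,0.005,0.0025,0,0,0]
    - [1,0.17,0.005,0.0025,0,0,0]
    - [1,0.17,0.005,0.0025,0,0,0]

```text
clock: 15.12
position: [0.5488, -0.2326, 0.1426]
ee_rot: [0.074, 1.569, -0.074]
force: [0.8, 0.1, -0.4]
width: 0.431
```

```bash
python3 - <<'E'
from h import *
from cell import status,cams
shot('w11')
s=status.observe();pose(s)
for n in("scene","side"):
    d=cams.get_image(n); cv2.imwrite(f"pics/{n}11.png",cv2.resize(d["pixels"][80:230,100:300] if n=="scene" else d["pixels"][160:310,330:500],None,fx=4,fy=4,interpolation=cv2.INTER_CUBIC)[:,:,::-1]);np.savez(f"{n}11.npz",**d)
E
```

```text
pos [ 0.5488 -0.2326  0.1426] jawyaw -5.38 x [ 0.  0. -1.] F [ 0.8  0.1 -0.4] w 0.431 t 15.1167 j [-0.29  0.61  0.92  1.8  -0.56  1.02  0.76]
pos [ 0.549  -0.2327  0.1428] jawyaw -5.37 x [ 0.001 -0.    -1.   ] F [ 0.4 -0.3 -1.4] w 0.433 t 15.1667 j [-0.29  0.61  0.92  1.8  -0.56  1.02  0.76]
```

View pics/w11.png

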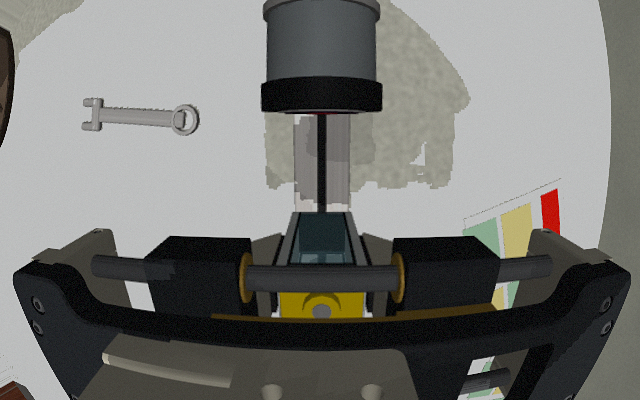

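View pics/scene11.png

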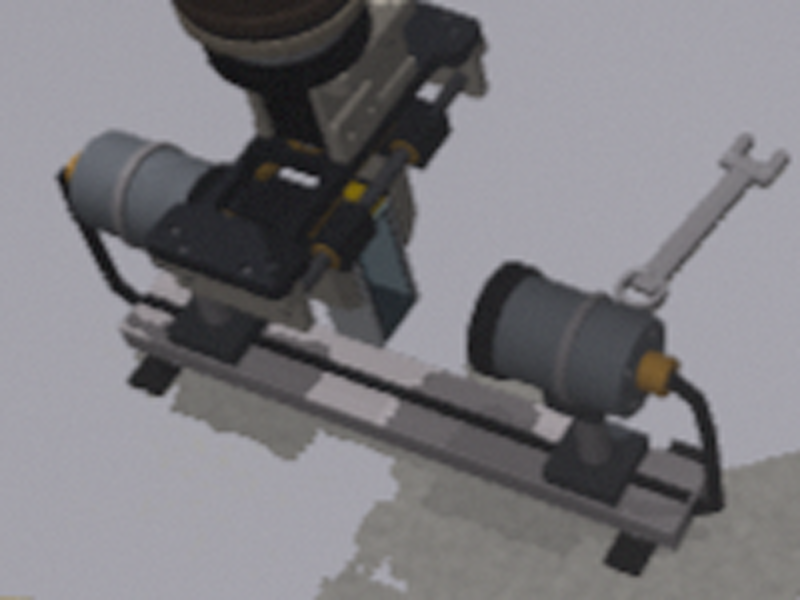

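View pics/side11.png

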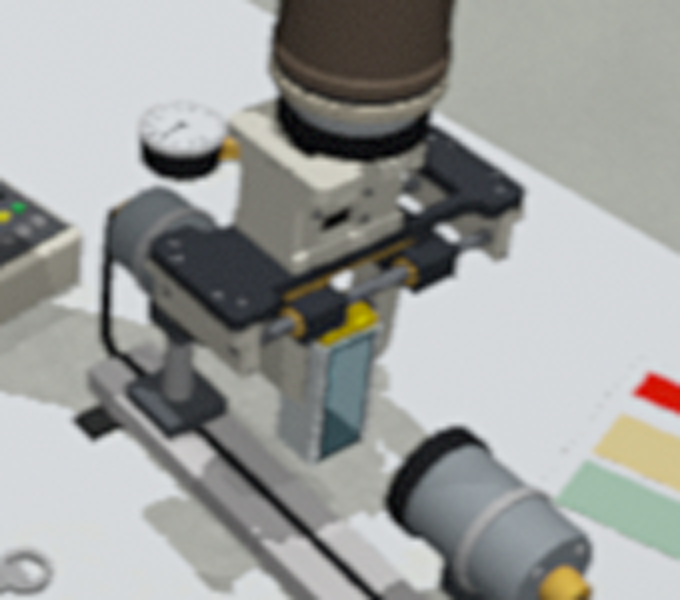

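```bash
python3 - <<'E'
from g import *
d,s=loadw("w11");x0=s["position"][2]-.14
cv2.imwrite("pics/w11a.png",cv2.resize(d["pixels"][60:240,250:395],None,fx=4,fy=3.3,interpolation=cv2.INTER_NEAREST)[:,:,::-1])
print(d["tool_from_camera"][:3,3])
E
python3 - <<'E'
from h import *
for n in("scene11","side11"):
    d=load(n);P=cloud(d)
    for z0,z1 in((.1,.115),(.115,.13),(.13,.15)):
        m=(P[...,2]>z0)&(P[...,2]<z1)&(abs(P[...,0]-.547)<.05)&(abs(P[...,1]+.236)<.035)
        q=P[m];print(n,z0,len(q),np.percentile(q,[3,50,97],axis=0).round(4).tolist())
    m=colmask(d,"yellow")&(P[...,2]>.17)&(P[...,2]<.22);q=P[m];print("cap",len(q),np.median(q,0).round(4))
E
```

```text
[-0.15837832  0.07148388 -0.00163824]
scene11 0.1 90 [[0.5323, -0.2483, 0.102], [0.5641, -0.2208, 0.1084], [0.5694, -0.2176, 0.1145]]
scene11 0.115 104 [[0.533, -0.2478, 0.1157], [0.565, -0.2214, 0.1223], [0.5696, -0.2174, 0.1294]]
scene11 0.13 102 [[0.5275, -0.2233, 0.1306], [0.5521, -0.22, 0.1408], [0.5716, -0.217, 0.1492]]
cap 13 [ 0.5364 -0.2321  0.1909]
side11 0.1 101 [[0.5259, -0.2522, 0.1024], [0.5304, -0.2476, 0.1088], [0.5643, -0.2214, 0.1146]]
side11 0.115 119 [[0.5258, -0.2526, 0.1155], [0.5331, -0.2485, 0.1228], [0.5626, -0.2205, 0.1297]]
side11 0.13 143 [[0.5255, -0.2523, 0.1304], [0.537, -0.2486, 0.1395], [0.5646, -0.2291, 0.1495]]
cap 61 [ 0.5536 -0.2471  0.19  ]
```

View pics/w11a.png

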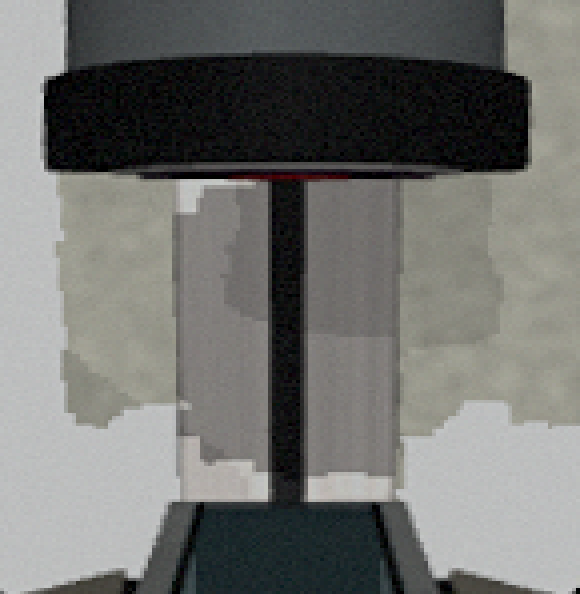

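Emit:
step_arm:
  rows:
    - [1,0,0,0,0,0,0]
    - [1,0,0,0,0,0,0]
    - [1,0,0,0,0,0,0]
    - [1,0,0,0,0,0,0]
    - [1,0,0,0,0,0,0]
    - [1,0,0,0,0,0,0]

```text
clock: 15.77
position: [0.5485, -0.2324, 0.142]
ee_rot: [0.074, 1.57, -0.073]
force: [-0.7, -0.2, -1.1]
width: 0.436
```

```bash
python3 - <<'E'
from h import *
from cell import status,cams
s=status.observe();pose(s);print(abs(s["dq"]).max())
d=cams.get_image("scene");d2=cams.get_image("side");cv2.imwrite("pics/fin.png",d["pixels"][:,:,::-1])
for n,a in(("scene0",d),("side0",d2)):
    b=load(n)
    for c in("red","blue"):
        for im in(b,a):
            m=colmask(im,c)
            if n=="scene0": m[:160]=0;m[250:]=0;m[:,:300]=0
            else: m[:130]=0;m[250:]=0;m[:,:210]=0;m[:,340:]=0
            v,u=np.nonzero(m);print(n,c,len(u),u.mean().round(1),v.mean().round(1))
E
```

```text
pos [ 0.5485 -0.2324  0.142 ] jawyaw -5.37 x [-0.  0. -1.] F [-0.7 -0.2 -1.1] w 0.436 t 15.7667 j [-0.29  0.61  0.92  1.8  -0.57  1.02  0.76]
0.0018776755320230026
scene0 red 61 341.5 186.4
scene0 red 46 342.5 187.3
scene0 blue 178 470.0 184.8
scene0 blue 177 470.1 184.9
side0 red 73 305.1 216.9
side0 red 111 304.3 216.6
side0 blue 59 235.1 166.4
side0 blue 57 235.1 166.3
```

View pics/fin.png

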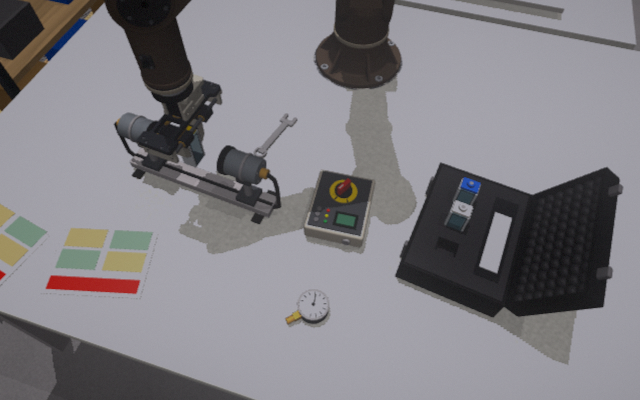

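The final scene view shows the cell between the heads near (190,140), the selector turned (344,185), and the blue and white cells, gauge and spanner where they were. I'm handing in now.

```bash
python3 -c "
from cell import arm
print(arm.sign_off())"
```

```text
the job is handed in; nothing more can be done
None
```

I turned the red selector clockwise to its stop first. Then I took the yellow-capped cell out of the case by its frosted sides, and I handed in with it held still in the beam at about 15.8 s.

- **Selector:** the bar turned about 58.5°, ending at −26.9° in the bench frame against about −26.3° expected at the stop. I pushed slightly past the stop before letting go.
- **Across the beam:** the middle of the cell is within about 0.5 mm of the beam axis in the last wrist picture.
- **Height:** the window centre is at about 141 mm, against 140 mm for the beam.
- **Along the beam:** it is within about 2 mm of midway.
- **Attitude:** the jaw angle is within about 0.2° of square to the beam. The cell's edges show no measurable tilt.
- **Steadiness:** the arm was still and the wrist force was about 1 N, which is the weight of the cell. The grip is 25 N.
- **Other things:** the blue cap has not moved by pixel measurement. The white cell, gauge and spanner look unmoved, and I saw no contact with the detector.

**Where the checks disagreed:**
- The scene and side cameras differed by 5–9 mm on some objects, so I relied on the wrist camera and used those two as a cross-check.
- The tool position reading moved by 1–2 mm between readings.
- The shift to bring the cell midway came out as 3 mm from the scene and side cameras and 5.5 mm from the wrist camera. I used 4 mm.

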